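# Get the tea tin out from behind the condiments

## Robot

A 7-joint arm with a two-finger parallel gripper is mounted at the origin on the work surface. World frame = base frame: x ahead of the robot, y to its left, z up, the work surface at z = 0. Lengths are in m, angles in rad, forces in N, time in s.
With the tool pointing down it reaches from about 0.4 to 0.85 m from the base axis. Payload 6.9 kg.
Tool frame: the origin (TCP) lies midway between the tips of the shut fingers; the grasp point (between the pads) lies manip.grip_depth behind it (manip.grip_depth is the distance from the TCP to the grasp point, in m); z points along the fingers, y is the line along which they close (so a half turn about z gives the same grasp; the last joint's range is limited). The gripper opens to 85 mm and grips with 20 to 120 N. Pads are 22 mm wide; open, the fingers measure 114 mm over their backs; the gripper's body (76 mm by 85 mm) begins 54 mm behind the grasp point. The pads swing forward as they close: fully open they stand 13 mm farther back than shut.
Start: joints at [-1.143, 0.507, -0.238, 1.5, 0.126, 1.149, -0.155], TCP at [0.198, 0.593, 0.231] pointing down, gripper open.
Joint ranges: [-3.08, 3.08], [-0.24, 2.05], [-1.43, 1.35], [0, 2.5], [-1.52, 4.66], [0.17, 1.96], [-2.89, 2.89]. Speed limits (rad/s): [2.39, 2.39, 3.14, 3.14, 3.14, 3.14, 3.14].

## Interface

Orientations are given as a unit quaternion [x, y, z, w].
In Python, from station import manip gives the robot as it stands.
- The arm moves only by the shell command python3 -m handwheel 'ROWS'. ROWS is JSON, a list of rows, each a list of 3 entries, a list of its own where there are three numbers: the closure in counts, from 0 (fully open) to 255 (shut), then the shift along the tool's x, y, z scaled (see below), then the turn about the tool's z scaled (see below). A call has 1 to 10 rows; each row shifts and turns the commanded pose from where the row before left it, along the tool's axes as they then stand; what a row does not reach is not made up. The controller multiplies each number of a shift by 60 mm and each number of a turn by 0.1 rad. A row lasts 1/8 s, in which the tool goes at most 62.5 mm and 10.7 degrees, less where a joint would pass 70% of its speed; a pose out of reach is approached as far as the arm can. A call with a number of a shift or a turn outside -1 to 1 is refused whole. A call with a gripper value outside its range is refused whole. The fingers move at their own pace and stop on an object; the grip force is fixed at half the most. Time passes only in rows, so rows that do not move let the fingers close. It gives the time, the measured TCP pose, the force, the opening and the grip force at its end, in the units of the state.
- manip.get_state(): the state, without advancing time (a new reading comes with each control period).
- manip.get_image(name): name is "side" or "top"; returns a dict with "image" (420x560x3 uint8, red, green, blue), "z_map" (420x560 float32, m along the optical axis (not along the pixel's ray), 0 where there is no reading), "vfov" (degrees; the focal length in pixels is half the picture's height over the tangent of half this angle, whatever the lens; pixels are square), "cx", "cy" (the principal point, pixels), "R" (3x3) and "t" (3): a world point X has camera coordinates R X + t. Camera axes: x right, y down, z forward; pixel columns grow to the right and rows downward; lengths in m; the calibration is good to about 2 mm. A picture is of the moment at which its call begins.
- manip.job_done(): hands the job in; it is judged then, once.
The state is a dict: "clock": time; "qpos": joint angles; "qvel": joint speeds; "tau": joint torques, N m; "position": TCP position; "tcp_rot": TCP orientation; "contact_force": force on the tool from outside, world axes, zero at the start; "ft_torque": the same for the moment, N m; "opening": finger opening in m; "grasp_force": force on a finger pad.
Only numpy, scipy, OpenCV 4.12 (cv2) and the standard library are available. Lean on these libraries where they do the work, as an engineer would, in place of code of your own. Each camera call takes 0.05 s, during which the arm holds its last target. There are 200 camera calls.

## Task

The tea tin stands at the back of the bamboo condiment tray with the soy bottle, the oil bottle and the pepper mill right in front of it. Clear all three aside onto the chopping board, then lift the tin over and set it down flat inside the tea tray, in the free end beside the mug; after that put the three back, each on the very spot where it stood before. Set everything down gently and upright, and leave the mug, the salt pot and the teaspoon where they are.

Things in the scene. Friction and masses are not known exactly. Their poses are not given: they have to be found in the camera images.
- soy_bottle: Loose square soy-sauce bottle, amber glass, upright: body 54 x 54 mm to 108 mm above its foot, shoulder to 134, then a round black cap 34 mm across from 134 to 170 mm (top): grip the cap from above, at about 152 mm. About 0.32 kg. Origin: centre of its underside, z up. Starts in any of the three front places of the condiment tray (about 70 mm apart) and must return to its own.
- oil_bottle: Loose round oil bottle, green glass with a paper band, upright: body 54 mm across to 112 mm above its foot, shoulder to 142, neck 26 mm across, then a steel cap 30 mm across from 156 to 190 mm (top): grip the cap from above, at about 172 mm. About 0.36 kg. Origin: centre of its underside, z up. Starts in any of the three front places and must return to its own.
- pepper_mill: Loose turned wooden pepper mill, upright: foot 54 mm across, waist 36, 48 mm across at 108 to 118 mm height, then a round head 42 mm across, straight-sided from 133 to 165 mm above its foot: grip it from above, at about 150 mm. Top button at 180 mm. About 0.24 kg. Origin: centre of its underside, z up. Starts in any of the three front places and must return to its own.
- tea_tin: Loose oblong white-enamelled metal tea tin, flat lid, 54 mm (its x) by 150 mm (its y) by 68 mm high, about 0.26 kg. Origin: centre of its underside, z up. Stands at the back of the condiment tray, about 5 mm behind the row of three: no room for a finger in front until they are gone. Grip it from above across the 54 mm, about 45 mm above its underside.
- condiment_tray: Fixed shallow bamboo tray, 150 mm (x) by 270 mm (y) outside, floor 5 mm thick, rim 5 mm thick and 16 mm high in all. Origin: centre of its underside, on the counter; x points to its back, away from the robot. The row of three stands along y in its front half, the tin in its back half.
- chopping_board: Fixed flat wooden board (the side area), 260 mm (x) by 160 mm (y), 14 mm thick. Origin: centre of its underside, on the counter; its top is 14 mm above. Lies left or right of the condiment tray. There is room for the three in a row along its x, 80 mm apart.
- tea_tray: Fixed dark wooden tray, 250 mm (x) by 190 mm (y) outside, floor 5 mm, rim 5 mm thick and 16 mm high in all. Origin: centre of its underside, on the counter. The mug stands in its far half (+x); the near half (-x), nearest the robot, is free: the tin fits there with its long side along the tray's y, its centre about 60 mm to -x. Lies on the side opposite the board.
- mug: Loose white mug standing in the far half of the tea tray, 76 mm across, 88 mm high, with an ear at its own +y side. Origin at the centre of its underside. Leave alone.
- salt_pot: Loose round blue salt pot with a wooden lid, 66 mm across, 80 mm high, on the counter to the right (-y), beyond the board or tray that lies there. Origin at the centre of its underside. Leave alone.
- teaspoon: Loose steel teaspoon, about 115 mm long, lying along its x on the counter to the left (+y), beyond the board or tray that lies there. Origin on the underside between bowl and handle. Leave alone.

How it is judged:
On the way, in this order (a step that is already met when the one before it is completed fails the run):
1. the soy bottle, the oil bottle and the pepper mill all stand upright on the chopping board, let go (x of soy_bottle in the frame of chopping_board between -0.125 and 0.125 m and y of soy_bottle in the frame of chopping_board between -0.075 and 0.075 m and z of soy_bottle in the frame of chopping_board between 0.01 and 0.019 m and angle between each of soy_bottle, oil_bottle, pepper_mill's own z axis and vertical below 0.08 rad and x of oil_bottle in the frame of chopping_board between -0.125 and 0.125 m and y of oil_bottle in the frame of chopping_board between -0.075 and 0.075 m and z of oil_bottle in the frame of chopping_board between 0.01 and 0.019 m and x of pepper_mill in the frame of chopping_board between -0.125 and 0.125 m and y of pepper_mill in the frame of chopping_board between -0.075 and 0.075 m and z of pepper_mill in the frame of chopping_board between 0.01 and 0.019 m and contact force between each of soy_bottle, oil_bottle, pepper_mill and the fingers below 0.2 N), for 0.2 s.
2. the tea tin stands flat inside the near half of the tea tray, let go, while the three still stand on the chopping board (x of tea_tin in the frame of tea_tray between -0.1 and 0 m and y of tea_tin in the frame of tea_tray between -0.06 and 0.06 m and z of tea_tin in the frame of tea_tray between 0.002 and 0.009 m and angle between tea_tin's own z axis and vertical below 0.05 rad and contact force between tea_tin and the fingers below 0.2 N and x of soy_bottle in the frame of chopping_board between -0.125 and 0.125 m and y of soy_bottle in the frame of chopping_board between -0.075 and 0.075 m and z of soy_bottle in the frame of chopping_board between 0.01 and 0.019 m and angle between each of soy_bottle, oil_bottle, pepper_mill's own z axis and vertical below 0.08 rad and x of oil_bottle in the frame of chopping_board between -0.125 and 0.125 m and y of oil_bottle in the frame of chopping_board between -0.075 and 0.075 m and z of oil_bottle in the frame of chopping_board between 0.01 and 0.019 m and x of pepper_mill in the frame of chopping_board between -0.125 and 0.125 m and y of pepper_mill in the frame of chopping_board between -0.075 and 0.075 m and z of pepper_mill in the frame of chopping_board between 0.01 and 0.019 m), for 0.2 s.
At the end, for the whole second after the job is handed in: The soy bottle, the oil bottle and the pepper mill each stand upright (within 0.06 rad) within 15 mm of where they stood at the start; the tea tin stands flat on the tea tray's floor in the half away from the mug (its centre on the near side of the tray's middle); all are released and at rest (distance of each of soy_bottle, oil_bottle, pepper_mill from where it was at the start of the episode below 0.015 m and angle between each of soy_bottle, oil_bottle, pepper_mill's own z axis and vertical below 0.06 rad and x of tea_tin in the frame of tea_tray between -0.1 and 0 m and y of tea_tin in the frame of tea_tray between -0.06 and 0.06 m and z of tea_tin in the frame of tea_tray between 0.002 and 0.009 m and angle between tea_tin's own z axis and vertical below 0.05 rad and contact force between each of soy_bottle, oil_bottle, pepper_mill, tea_tin and the fingers below 0.2 N and linear speed of each of soy_bottle, oil_bottle, pepper_mill, tea_tin below 0.03 m/s and angular speed of each of soy_bottle, oil_bottle, pepper_mill, tea_tin below 0.4 rad/s); the robot touches nothing.
It fails at once if the mug, the salt pot or the teaspoon is shifted by more than 20 mm (distance of any of mug, salt_pot, teaspoon from where it was at the start of the episode above 0.02 m).
It fails at once if the soy bottle, the oil bottle, the pepper mill or the tin is tipped by more than 0.5 rad (angle between any of soy_bottle, oil_bottle, pepper_mill, tea_tin's own z axis and vertical above 0.5 rad).
It fails at once if one of them is dropped (moves faster than 0.6 m/s while no finger touches it, a fall of about 18 mm) ((linear speed of soy_bottle above 0.6 m/s and contact force between soy_bottle and the fingers below 0.05 N) or (linear speed of oil_bottle above 0.6 m/s and contact force between oil_bottle and the fingers below 0.05 N) or (linear speed of pepper_mill above 0.6 m/s and contact force between pepper_mill and the fingers below 0.05 N) or (linear speed of tea_tin above 0.6 m/s and contact force between tea_tin and the fingers below 0.05 N)).
It also fails if it takes over 147 s, if anything falls off the work surface, if the arm or the gripper's body presses on something with over 40 N, if the wrist force passes 120 N, or if a joint passes its speed limit or range.

## Working session

There is one attempt and no reset: what is moved stays moved. The work goes in short steps, Python scripts to look and compute and a shell command to move; the robot and the scene stay as the last step left them, time stands still between calls to the robot, and variables do not carry over. Pictures are saved under pics/ and viewed, at most 14 in all, crops included, and the job is handed in when it is done.

```bash
mkdir -p pics; ls
cat > h.py <<'E'
from station import manip
import numpy as np, cv2
def look(name,png=None):
    d=manip.get_image(name)
    if png: cv2.imwrite('pics/'+png,d['image'][:,:,::-1])
    z=d['z_map']; f=210/np.tan(np.radians(d['vfov'])/2)
    v,u=np.mgrid[:420,:560]
    C=np.stack([(u-d['cx'])*z/f,(v-d['cy'])*z/f,z],-1)
    W=(C-np.array(d['t']))@np.array(d['R'])
    W[z==0]=np.nan
    return d['image'],W,d
E
python3 - <<'E'
from h import *
print(manip.grip_depth); s=manip.get_state(); print(s)
for n in('top','side'):
    im,W,d=look(n,n+'0.png'); np.savez(n+'0.npz',im=im,W=W); print(n,d['vfov'],d['cx'],d['cy'],d['R'],d['t'])
E
```

```text
pics
0.0187
{'clock': 0.0, 'qpos': array([-1.14352495,  0.50834469, -0.23755103,  1.50114694,  0.12570284,
        1.14891178, -0.15484984]), 'qvel': array([-4.14252353e-05, -5.34927289e-04,  2.03746200e-03,  4.16057624e-04,
       -1.36564549e-03,  4.51378495e-04, -3.55051276e-04]), 'tau': array([-3.21483803e-04, -6.20592427e+01, -2.18664721e+00, -2.49639416e+01,
        1.27135651e-02,  1.18541921e-02, -4.45741875e-05]), 'position': array([0.19755396, 0.59241388, 0.23042147]), 'tcp_rot': array([ 1.60195814e-01,  9.87084836e-01, -8.99785873e-04, -1.32760696e-04]), 'contact_force': array([1.11038609, 0.16429397, 0.82185293]), 'ft_torque': array([-0.02284568, -0.01210024, -0.02905204]), 'grasp_force': 0.0, 'opening': 0.08516397849523295}
top 47.4004174379664 283.4649693896634 206.86108135538691 [[-0.01131886 -0.99986524 -0.0118902 ]
 [-0.98971505  0.01289818 -0.14247021]
 [ 0.14260438  0.01015531 -0.98972767]] [0.02402842 0.54734326 0.95195464]
side 49.47585176290167 279.60881637430424 203.9389559818332 [[-0.99995767 -0.00886309  0.0024723 ]
 [-0.00819719  0.73600457 -0.67692694]
 [ 0.00418004 -0.67691855 -0.73604606]] [0.56607998 0.02623013 1.21925316]
```

View pics/top0.png

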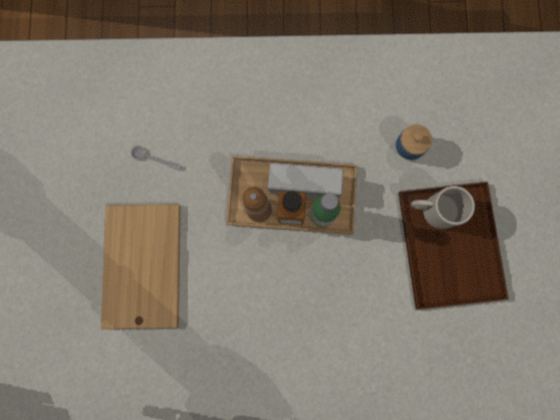

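View pics/side0.png

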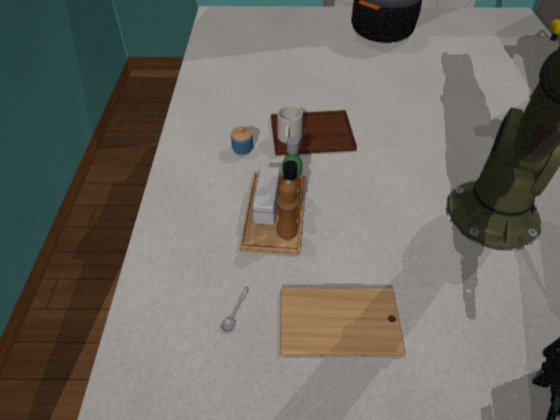

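The top view shows the mill at (256,200), soy (291,203), oil (328,205), and the tin behind at (305,178). The board is on the left at (142,266) and the tea tray on the right at (453,245), with the mug at its far end. The side view agrees.

Run:
```python
from h import *
for n in('top','side'):
    W=np.load(n+'0.npz')['W']; X,Y,Z=W[...,0],W[...,1],W[...,2]
    R=(X>.35)&(X<.8)&(abs(Y)<.5)
    def comp(lo,hi,mn,reg=True):
        m=(R&reg&(Z>lo)&(Z<hi)).astype(np.uint8)
        k,l,st,_=cv2.connectedComponentsWithStats(m)
        for i in range(1,k):
            if st[i,4]>=mn:
                P=W[l==i]; q=cv2.minAreaRect(P[:,:2].astype(np.float32)*1000)
                print(n,lo,hi,st[i,4],'med',np.round(np.median(P,0),4),'rect',np.round(q[0],1),np.round(q[1],1),round(q[2],1))
    comp(.145,.25,20); comp(.168,.25,8)
    comp(.062,.080,150); comp(.010,.02,400); comp(.003,.008,400)
    comp(.004,.02,400)
```

```text
top 0.145 0.25 445 med [0.5447 0.0685 0.1757] rect [547.2  69.7] [40.4 40.4] 24.6
top 0.145 0.25 304 med [0.5404 0.0014 0.174 ] rect [542.3   1.6] [33.6 31.1] 1.1
top 0.145 0.25 274 med [ 0.5327 -0.0635  0.1938] rect [535.2 -64.9] [28.3 28.4] 43.7
top 0.168 0.25 395 med [0.5459 0.0696 0.1768] rect [547.6  69.8] [40.4 38. ] 0.3
top 0.168 0.25 272 med [0.5421 0.0007 0.1742] rect [542.5   1.4] [30.5 33.1] 89.2
top 0.168 0.25 249 med [ 0.5341 -0.0639  0.194 ] rect [535. -64.] [27.9 28.2] 88.4
top 0.062 0.08 546 med [ 0.6815 -0.2569  0.0644] rect [ 683.9 -258.1] [59.2 59.9] 87.1
top 0.062 0.08 1946 med [ 0.6006 -0.0275  0.0726] rect [601.7 -28.2] [149.9  54.4] 84.3
top 0.01 0.02 977 med [ 0.5805 -0.002   0.0149] rect [ 5.8e+02 -3.0e-01] [270.1 150.8] 85.0
top 0.01 0.02 970 med [ 0.4904 -0.3772  0.0146] rect [ 468.8 -335.6] [250.  191.7] 5.6
top 0.01 0.02 7412 med [0.4531 0.3192 0.0136] rect [456.3 319.2] [212.4 160.8] 0.2
top 0.003 0.008 2350 med [0.5762 0.0527 0.0049] rect [ 5.809e+02 -3.000e-01] [261.1 140.1] 85.0
top 0.003 0.008 5879 med [ 0.4464 -0.3413  0.0048] rect [ 469.3 -337.8] [
[... 877 characters left out ...]
 1.4
side 0.062 0.08 893 med [ 0.6015 -0.0173  0.0735] rect [601.4 -28.2] [154.1  54.3] 84.1
side 0.01 0.02 489 med [0.6009 0.0747 0.0156] rect [579.8   1.2] [271.7 150.3] 85.0
side 0.01 0.02 6457 med [0.4558 0.327  0.0141] rect [456.1 320.3] [212.7 161.9] 0.5
side 0.003 0.008 1218 med [ 0.4293 -0.3401  0.0059] rect [ 431.9 -348. ] [164.1 180.6] 2.7
side 0.003 0.008 1096 med [0.5984 0.0826 0.0054] rect [582.3  26.9] [192.5 140. ] 84.8
side 0.004 0.02 1773 med [ 0.4278 -0.3353  0.0069] rect [ 431.3 -349.4] [235.  162.1] 89.7
side 0.004 0.02 1823 med [0.596  0.0804 0.0069] rect [579.2   2.2] [274.5 151.8] 85.0
side 0.004 0.02 6629 med [0.4563 0.3284 0.0141] rect [456.1 315.5] [212.7 171.4] 0.5
```

```bash
cat > go.py <<'E'
# usage: go.py x y z [yaw of tool y, deg]: prints remaining shift in row units (tool axes) and turn
import sys; from h import *
from scipy.spatial.transform import Rotation as Ro
s=manip.get_state(); R=Ro.from_quat(s['tcp_rot']).as_matrix(); p=s['position']
yaw=np.degrees(np.arctan2(R[1,1],R[0,1]))
a=list(map(float,sys.argv[1:])); 
print('t %.2f'%s['clock'],'pos',p.round(4),'yaw %.1f'%yaw,'q7 %.2f'%s['qpos'][6],'F',s['contact_force'].round(1),'open %.4f'%s['opening'],'g %.0f'%s['grasp_force'],
 'tilt %.3f'%np.arccos(-R[2,2]))
if a:
    T=a[3] if len(a)>3 else 0
    print('shift units',(R.T@(np.array(a[:3])-p)/.06).round(2),'turn units %.2f'%(np.radians(yaw-T)/.1))
E
python3 -m handwheel '[[0,[0,0,-0.1],1],[0,[0,0,-0.1],1],[0,[0,0,-0.1],1],[0,[0,0,-0.1],1],[0,[0,0,-0.1],1],[0,[0,0,-0.1],1],[0,[0,0,0],1],[0,[0,0,0],1],[0,[0,0,0],1],[0,[0,0,0],1]]'
python3 -m handwheel '[[0,[0,0,0],1],[0,[0,0,0],1],[0,[0,0,0],0.5],[0,[0,0,0],0]]'
python3 go.py 0.5475 0.0705 0.23
```

```text
clock: 1.35
position: [0.1976, 0.5926, 0.2667]
tcp_rot: [0.615, 0.788, -0.001, 0.0]
contact_force: [0.2, -0.9, 0.2]
opening: 0.0855
grasp_force: 0.0
clock: 1.85
position: [0.1975, 0.5927, 0.2668]
tcp_rot: [0.707, 0.707, -0.0, 0.0]
contact_force: [-0.2, -0.8, 0.5]
opening: 0.0855
grasp_force: 0.0
t 1.85 pos [0.1975 0.5927 0.2668] yaw -0.0 q7 -1.26 F [-0.2 -0.8  0.5] open 0.0855 g 0 tilt 0.001
shift units [-8.7   5.84  0.62] turn units -0.01
```

```bash
python3 -m handwheel '[[0,[-0.4,0.3,0],0],[0,[-0.8,0.5,0],0],[0,[-0.8,0.55,0],0],[0,[-0.8,0.55,0],0],[0,[-0.8,0.55,0],0],[0,[-0.8,0.55,0],0],[0,[-0.8,0.55,0],0],[0,[-0.8,0.55,0],0],[0,[-0.8,0.55,0],0],[0,[-0.8,0.5,0],0]]' >/dev/null
python3 -m handwheel '[[0,[-0.7,0.5,0],0],[0,[-0.4,0.2,0],0],[0,[0,0,0],0],[0,[0,0,0],0]]' >/dev/null
python3 go.py 0.5475 0.071 0.136
```

```text
t 3.60 pos [0.5477 0.0716 0.267 ] yaw 0.0 q7 -0.06 F [ 0.1 -0.6 -0. ] open 0.0855 g 0 tilt 0.001
shift units [-0.01 -0.    2.18] turn units 0.00
```

```bash
python3 -m handwheel '[[0,[0,0,0.4],0],[0,[0,0,0.5],0],[0,[0,0,0.5],0],[0,[0,0,0.5],0],[0,[0,0,0.28],0],[0,[0,0,0],0],[255,[0,0,0],0],[255,[0,0,0],0],[255,[0,0,0],0],[255,[0,0,0],0]]' >/dev/null
python3 -m handwheel '[[255,[0,0,0],0],[255,[0,0,0],0]]' >/dev/null; python3 go.py
python3 -m handwheel '[[255,[0,0,-0.1],0],[255,[0,0,-0.2],0],[255,[0,0,-0.4],0],[255,[0,0,-0.5],0],[255,[0,0,-0.2],0],[255,[0,0,0],0]]' >/dev/null
python3 go.py 0.34 0.29 0.22
python3 - <<'E'
from h import *
im,W,d=look('side'); cv2.imwrite('pics/s1.png',cv2.resize(im[90:260,200:400,::-1],None,fx=3,fy=3))
E
```

```text
t 5.10 pos [0.5488 0.0707 0.1377] yaw -0.1 q7 -0.02 F [0.2 0.4 5.4] open 0.0401 g 60 tilt 0.002
t 5.85 pos [0.5484 0.0706 0.2211] yaw -0.1 q7 -0.05 F [ 0.   0.3 -2.3] open 0.0401 g 61 tilt 0.002
shift units [ 3.65 -3.48  0.01] turn units -0.01
```

View pics/s1.png

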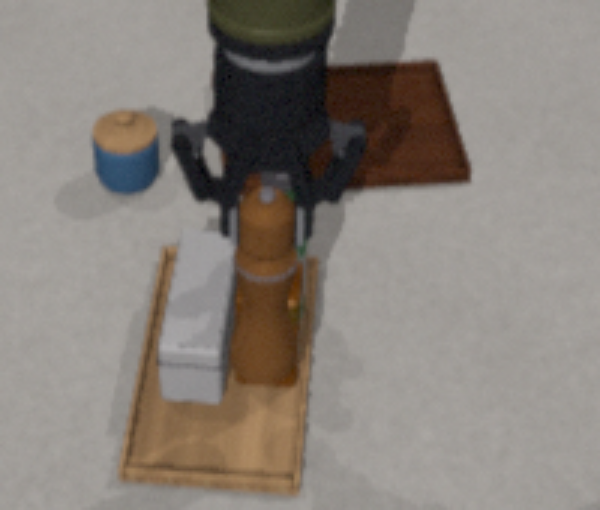

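The crop shows the mill lifted upright, gripped by the head at about (265,215).

```bash
python3 -m handwheel '[[255,[0.1,-0.1,0],0],[255,[0.3,-0.3,0],0],[255,[0.5,-0.45,0],0],[255,[0.5,-0.5,0],0],[255,[0.5,-0.5,0],0],[255,[0.5,-0.5,0],0],[255,[0.5,-0.45,0],0],[255,[0.4,-0.38,0],0],[255,[0.25,-0.2,0],0],[255,[0.1,-0.1,0],0]]' >/dev/null
python3 -m handwheel '[[255,[0,0,0.3],0],[255,[0,0,0.5],0],[255,[0,0,0.3],0],[255,[0,0,0],0],[255,[0,0,0],0]]' >/dev/null; python3 go.py 0.34 0.29 0.1467
```

```text
t 7.78 pos [0.34   0.2897 0.1549] yaw -0.1 q7 -0.67 F [ 0.4  0.3 -3.2] open 0.0403 g 61 tilt 0.000
shift units [0.01 0.   0.14] turn units -0.02
```

```bash
python3 -m handwheel '[[255,[0,0,0.07],0],[255,[0,0,0.05],0],[255,[0,0,0.03],0],[255,[0,0,0],0]]' >/dev/null; python3 go.py 0.34 0.29 0.1467
python3 -m handwheel '[[0,[0,0,0],0],[0,[0,0,0],0],[0,[0,0,0],0],[0,[0,0,0],0],[0,[0,0,-0.3],0],[0,[0,0,-0.5],0],[0,[0,0,-0.5],0],[0,[0,0,-0.4],0],[0,[0,0,0],0]]' >/dev/null; python3 go.py 0.5425 0.0015 0.25
```

```text
t 8.28 pos [0.34   0.2901 0.1466] yaw -0.1 q7 -0.67 F [-1.4 -2.3 10.2] open 0.0401 g 62 tilt 0.002
shift units [-0.  0. -0.] turn units -0.01
t 9.40 pos [0.3403 0.2904 0.2489] yaw -0.1 q7 -0.71 F [0.5 0.5 0.1] open 0.0857 g 0 tilt 0.003
shift units [-4.81  3.38 -0.02] turn units -0.01
```

```bash
python3 -m handwheel '[[0,[-0.3,0.2,0],0],[0,[-0.6,0.4,0],0],[0,[-0.7,0.5,0],0],[0,[-0.7,0.5,0],0],[0,[-0.7,0.5,0],0],[0,[-0.7,0.5,0],0],[0,[-0.6,0.4,0],0],[0,[-0.4,0.28,0],0],[0,[-0.11,0.1,0],0],[0,[0,0,0],0]]' >/dev/null
python3 go.py 0.5425 0.0015 0.14
python3 -m handwheel '[[0,[0,0,0.3],0],[0,[0,0,0.5],0],[0,[0,0,0.5],0],[0,[0,0,0.35],0],[0,[0,0,0.15],0],[0,[0,0,0],0]]' >/dev/null; python3 go.py 0.5425 0.0015 0.14
```

```text
t 10.65 pos [0.5417 0.0013 0.2466] yaw -0.1 q7 0.10 F [-0.3 -0.  -0.2] open 0.0855 g 0 tilt 0.002
shift units [0.   0.02 1.78] turn units -0.01
t 11.40 pos [0.5416 0.0019 0.1393] yaw 0.0 q7 0.15 F [-0.4  0.2 -0. ] open 0.0857 g 0 tilt 0.001
shift units [-0.01  0.01 -0.01] turn units 0.00
```

```bash
python3 -m handwheel '[[255,[0,0,0],0],[255,[0,0,0],0],[255,[0,0,0],0],[255,[0,0,0],0],[255,[0,0,0],0],[255,[0,0,0],0]]' >/dev/null; python3 go.py
python3 -m handwheel '[[255,[0,0,-0.1],0],[255,[0,0,-0.2],0],[255,[0,0,-0.4],0],[255,[0,0,-0.5],0],[255,[0,0,-0.2],0],[255,[0,0,0],0]]' >/dev/null
python3 go.py 0.43 0.35 0.22
```

```text
t 12.15 pos [0.5428 0.0009 0.1402] yaw -0.1 q7 0.15 F [ 0.5 -0.3  5.4] open 0.0327 g 60 tilt 0.002
t 12.90 pos [0.5423 0.001  0.224 ] yaw -0.1 q7 0.11 F [-0.  -0.8 -3.7] open 0.0327 g 60 tilt 0.001
shift units [ 5.82 -1.88  0.06] turn units -0.01
```

```bash
python3 -m handwheel '[[255,[0.2,-0.05,0],0],[255,[0.4,-0.13,0],0],[255,[0.6,-0.2,0],0],[255,[0.7,-0.22,0],0],[255,[0.7,-0.22,0],0],[255,[0.7,-0.22,0],0],[255,[0.7,-0.22,0],0],[255,[0.7,-0.22,0],0],[255,[0.6,-0.2,0],0],[255,[0.4,-0.13,0],0]]' >/dev/null
python3 -m handwheel '[[255,[0.12,-0.07,0],0],[255,[0,0,0.3],0],[255,[0,0,0.5],0],[255,[0,0,0.3],0],[255,[0,0,0],0],[255,[0,0,0],0]]' >/dev/null; python3 go.py 0.43 0.35 0.149
```

```text
t 14.90 pos [0.43   0.3499 0.158 ] yaw -0.1 q7 -0.58 F [ 0.6  0.7 -2.6] open 0.0326 g 60 tilt 0.000
shift units [ 0.   -0.    0.15] turn units -0.02
```

```bash
python3 -m handwheel '[[255,[0,0,0.07],0],[255,[0,0,0.05],0],[255,[0,0,0.03],0],[255,[0,0,0],0]]' >/dev/null; python3 go.py 0.43 0.35 0.149
python3 -m handwheel '[[0,[0,0,0],0],[0,[0,0,0],0],[0,[0,0,0],0],[0,[0,0,0],0],[0,[0,0,-0.3],0],[0,[0,0,-0.5],0],[0,[0,0,-0.5],0],[0,[0,0,-0.4],0],[0,[0,0,0],0]]' >/dev/null; python3 go.py 0.535 -0.064 0.26
```

```text
t 15.40 pos [0.4299 0.3504 0.1492] yaw -0.1 q7 -0.58 F [-1.  -1.3  3.2] open 0.0326 g 61 tilt 0.001
shift units [-0.01  0.    0.  ] turn units -0.01
t 16.52 pos [0.4305 0.3508 0.2521] yaw -0.1 q7 -0.61 F [-0.2 -0.9 -0. ] open 0.0853 g 0 tilt 0.004
shift units [-6.91  1.75 -0.14] turn units -0.01
```

```bash
python3 -m handwheel '[[0,[-0.3,0.05,-0.1],0],[0,[-0.6,0.15,-0.1],0],[0,[-0.8,0.2,0],0],[0,[-0.8,0.2,0],0],[0,[-0.8,0.2,0],0],[0,[-0.8,0.2,0],0],[0,[-0.8,0.2,0],0],[0,[-0.8,0.2,0],0],[0,[-0.6,0.2,0],0],[0,[-0.4,0.1,0],0]]' >/dev/null
python3 -m handwheel '[[0,[-0.2,0.05,0],0],[0,[0,0,0],0],[0,[0,0,0],0]]' >/dev/null
python3 go.py 0.535 -0.064 0.16
python3 -m handwheel '[[0,[0,0,0.3],0],[0,[0,0,0.5],0],[0,[0,0,0.5],0],[0,[0,0,0.35],0],[0,[0,0,0],0]]' >/dev/null; python3 go.py 0.535 -0.064 0.16
```

```text
t 18.15 pos [ 0.5339 -0.0627  0.2622] yaw 0.0 q7 0.24 F [0.5 0.7 0.2] open 0.0855 g 0 tilt 0.001
shift units [-0.02  0.02  1.7 ] turn units 0.00
t 18.77 pos [ 0.5332 -0.0623  0.1623] yaw 0.0 q7 0.29 F [-0.3  0.4 -0.7] open 0.0854 g 0 tilt 0.003
shift units [-0.03  0.03  0.04] turn units 0.01
```

```bash
python3 -m handwheel '[[0,[-0.03,0.03,0.03],0],[0,[0,0,0],0],[255,[0,0,0],0],[255,[0,0,0],0],[255,[0,0,0],0],[255,[0,0,0],0],[255,[0,0,0],0],[255,[0,0,0],0]]' >/dev/null; python3 go.py
python3 -m handwheel '[[255,[0,0,-0.1],0],[255,[0,0,-0.2],0],[255,[0,0,-0.4],0],[255,[0,0,-0.5],0],[255,[0,0,-0.2],0],[255,[0,0,0],0]]' >/dev/null
python3 go.py 0.52 0.29 0.24
```

```text
t 19.77 pos [ 0.5364 -0.0657  0.162 ] yaw -0.1 q7 0.29 F [0.7 0.5 5.3] open 0.0284 g 59 tilt 0.001
t 20.52 pos [ 0.5362 -0.0656  0.2461] yaw -0.1 q7 0.25 F [-0.4  0.6 -4.1] open 0.0287 g 60 tilt 0.001
shift units [ 5.93 -0.27  0.1 ] turn units -0.01
```

```bash
python3 -m handwheel '[[255,[0.2,0,0],0],[255,[0.4,0,0],0],[255,[0.6,0,0],0],[255,[0.7,-0.05,0],0],[255,[0.7,-0.05,0],0],[255,[0.7,-0.05,0],0],[255,[0.7,-0.05,0],0],[255,[0.7,-0.05,0],0],[255,[0.6,0,0],0],[255,[0.4,0,0],0]]' >/dev/null
python3 -m handwheel '[[255,[0.23,0,0],0],[255,[0,0,0.3],0],[255,[0,0,0.5],0],[255,[0,0,0.3],0],[255,[0,0,0],0],[255,[0,0,0],0]]' >/dev/null; python3 go.py 0.52 0.29 0.171
```

```text
t 22.52 pos [0.5221 0.2897 0.1805] yaw -0.1 q7 -0.38 F [-0.4  0.3 -3.3] open 0.0284 g 60 tilt 0.001
shift units [ 0.   -0.03  0.16] turn units -0.02
```

```bash
python3 -m handwheel '[[255,[0,0,0.08],0],[255,[0,0,0.05],0],[255,[0,0,0.03],0],[255,[0,0,0],0]]' >/dev/null; python3 go.py 0.52 0.29 0.171
python3 -m handwheel '[[0,[0,0,0],0],[0,[0,0,0],0],[0,[0,0,0],0],[0,[0,0,0],0],[0,[0,0,-0.3],0],[0,[0,0,-0.5],0],[0,[0,0,-0.5],0],[0,[0,0,-0.4],0],[0,[0,0,0],0]]' >/dev/null
python3 -m handwheel '[[0,[-0.4,0.1,0],0],[0,[-0.8,0.2,0],0],[0,[-0.8,0.2,0],0],[0,[-0.8,0.2,0],0],[0,[-0.8,0.2,0],0],[0,[-0.8,0.2,0],0],[0,[-0.5,0.1,0],0],[0,[-0.3,0.05,0],0],[0,[0,0,0],0]]' >/dev/null
python3 go.py 0.6015 -0.028 0.15 -5.5
python3 - <<'E'
from h import *
im,W,d=look('top','t2.png'); 
im,W,d=look('side')
X,Y,Z=W[...,0],W[...,1],W[...,2]
m=(Z>.066)&(Z<.08)&(X>.54)&(X<.66)&(abs(Y)<.13)
q=cv2.minAreaRect(W[m][:,:2].astype(np.float32)*1000); print(m.sum(),q)
E
```

```text
t 23.02 pos [0.5218 0.2903 0.1711] yaw -0.1 q7 -0.37 F [-1.1 -1.2  4.3] open 0.0286 g 60 tilt 0.001
shift units [-0.01 -0.03  0.  ] turn units -0.01
t 25.27 pos [ 0.5958 -0.0227  0.2714] yaw -0.2 q7 0.16 F [0.5 1.1 0.5] open 0.0854 g 0 tilt 0.001
shift units [-0.09  0.1   2.02] turn units 0.93
877 ((601.7188110351562, -27.66632843017578), (153.6731719970703, 54.78856658935547), 84.26200866699219)
```

View pics/t2.png

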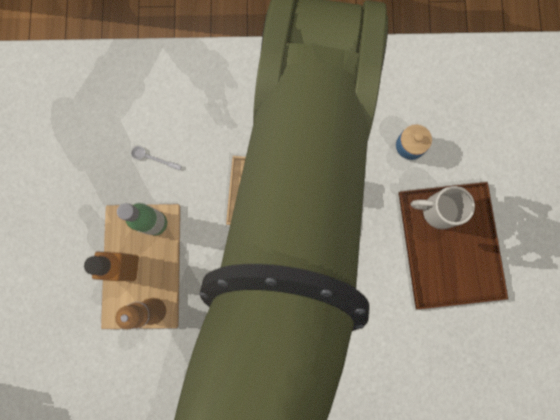

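The picture shows soy (100,265), oil (140,215) and the mill (135,315) all standing upright on the board. The mug, pot and spoon haven't moved. Next is the tin.

```bash
python3 -m handwheel '[[0,[-0.08,0.1,0],0.5],[0,[0,0,0],0.43],[0,[0,0,0.5],0],[0,[0,0,0.6],0],[0,[0,0,0.6],0],[0,[0,0,0],0],[0,[0,0,0],0]]' >/dev/null
python3 go.py 0.6015 -0.028 0.031 -5.6
```

```text
t 26.25 pos [ 0.603  -0.0265  0.1714] yaw -5.4 q7 0.13 F [ 0.1 -0.4  0.5] open 0.0855 g 0 tilt 0.002
shift units [-0.03 -0.03  2.34] turn units 0.04
```

```bash
python3 -m handwheel '[[0,[-0.03,-0.03,0.3],0],[0,[0,0,0.5],0],[0,[0,0,0.5],0],[0,[0,0,0.5],0],[0,[0,0,0.3],0],[0,[0,0,0.22],0],[0,[0,0,0],0]]' >/dev/null
python3 go.py 0.6015 -0.028 0.031 -5.6
python3 -m handwheel '[[255,[0,0,0],0],[255,[0,0,0],0],[255,[0,0,0],0],[255,[0,0,0],0],[255,[0,0,0],0],[255,[0,0,0],0]]' >/dev/null;python3 go.py
python3 -m handwheel '[[255,[0,0,-0.1],0],[255,[0,0,-0.2],0],[255,[0,0,-0.4],0],[255,[0,0,-0.5],0],[255,[0,0,-0.5],0],[255,[0,0,-0.5],0],[255,[0,0,-0.3],0],[255,[0,0,0],0]]' >/dev/null
python3 go.py 0.409 -0.343 0.18 5.6
```

```text
t 27.12 pos [ 0.6002 -0.0283  0.0308] yaw -5.4 q7 0.20 F [ 0.1 -0.4 -0.1] open 0.0855 g 0 tilt 0.000
shift units [ 0.01  0.02 -0.  ] turn units 0.04
t 27.88 pos [ 0.6016 -0.0285  0.0323] yaw -5.4 q7 0.20 F [ 2.5 -1.2  6. ] open 0.0535 g 64 tilt 0.003
t 28.88 pos [ 0.6005 -0.0286  0.1826] yaw -5.4 q7 0.13 F [ 0.5  0.2 -4.7] open 0.0535 g 64 tilt 0.003
shift units [-5.52 -2.69  0.03] turn units -1.92
```

```bash
python3 -m handwheel '[[255,[-0.2,-0.1,0],0],[255,[-0.4,-0.2,0],0],[255,[-0.6,-0.3,0],0],[255,[-0.7,-0.35,0],0],[255,[-0.7,-0.35,0],0],[255,[-0.7,-0.35,0],0],[255,[-0.7,-0.35,0],0],[255,[-0.7,-0.3,0],0],[255,[-0.5,-0.25,0],0],[255,[-0.3,-0.15,0],0]]' >/dev/null
python3 -m handwheel '[[255,[0,0,0],-0.5],[255,[0,0,0],-0.7],[255,[0,0,0],-0.7],[255,[0,0,0],0],[255,[0,0,0],0]]' >/dev/null
python3 go.py 0.409 -0.343 0.032 5.6
```

```text
t 30.75 pos [ 0.407  -0.3417  0.1804] yaw 5.4 q7 0.94 F [-0.2 -0.8 -3.6] open 0.0537 g 64 tilt 0.001
shift units [-0.03  0.03  2.47] turn units -0.04
```

```bash
python3 -m handwheel '[[255,[-0.03,0.03,0.2],0],[255,[0,0,0.4],0],[255,[0,0,0.5],0],[255,[0,0,0.5],0],[255,[0,0,0.4],0],[255,[0,0,0.2],0],[255,[0,0,0.08],0],[255,[0,0,0],0]]' >/dev/null
python3 go.py 0.409 -0.343 0.032 5.6
python3 -m handwheel '[[255,[0,0,0.07],0],[255,[0,0,0.06],0],[255,[0,0,0.04],0],[255,[0,0,0.02],0],[255,[0,0,0],0]]' >/dev/null
python3 go.py 0.409 -0.343 0.032 5.6
```

```text
t 31.75 pos [ 0.41   -0.3435  0.0443] yaw 5.5 q7 1.03 F [ 0.  -0.1 -3.2] open 0.0535 g 64 tilt 0.000
shift units [ 0.01 -0.02  0.2 ] turn units -0.02
t 32.38 pos [ 0.4098 -0.3433  0.0326] yaw 5.5 q7 1.04 F [ 0.  -0.1 -3.5] open 0.0535 g 64 tilt 0.000
shift units [ 0.01 -0.01  0.01] turn units -0.02
```

```bash
python3 -m handwheel '[[255,[0,0,0.02],0],[255,[0,0,0.01],0],[255,[0,0,0],0]]' | head -4
python3 go.py
python3 -m handwheel '[[0,[0,0,0],0],[0,[0,0,0],0],[0,[0,0,0],0],[0,[0,0,0],0],[0,[0,0,-0.3],0],[0,[0,0,-0.6],0],[0,[0,0,-0.7],0],[0,[0,0,-0.7],0],[0,[0,0,-0.7],0],[0,[0,0,-0.7],0]]' >/dev/null
python3 -m handwheel '[[0,[0,0,-0.3],0.5],[0,[0,0,0],0.46],[0,[0,0,0],0]]' >/dev/null
python3 go.py 0.5218 0.29 0.29
python3 - <<'E'
from h import *
im,W,d=look('top','t3.png')
X,Y,Z=W[...,0],W[...,1],W[...,2]
m=(Z>.066)&(Z<.08)&(X>.34)&(X<.47)&(Y<-.23)&(Y>-.45)
if m.sum()>100: print(m.sum(),cv2.minAreaRect(W[m][:,:2].astype(np.float32)*1000),np.percentile(W[m][:,2],[5,50,95]))
E
```

```text
clock: 32.75
position: [0.4099, -0.3434, 0.0322]
tcp_rot: [0.672, 0.74, 0.0, 0.0]
contact_force: [-2.5, 1.7, 11.0]
t 32.75 pos [ 0.4099 -0.3434  0.0322] yaw 5.5 q7 1.04 F [-2.5  1.7 11. ] open 0.0536 g 65 tilt 0.001
t 34.38 pos [ 0.4097 -0.3432  0.2709] yaw 0.0 q7 0.82 F [0.5 0.  0.2] open 0.0851 g 0 tilt 0.000
shift units [10.55  1.87 -0.32] turn units 0.00
2122 ((408.632080078125, -342.20245361328125), (53.97646713256836, 150.2859344482422), 5.49548864364624) [0.0692721  0.07262821 0.07552827]
```

View pics/t3.png

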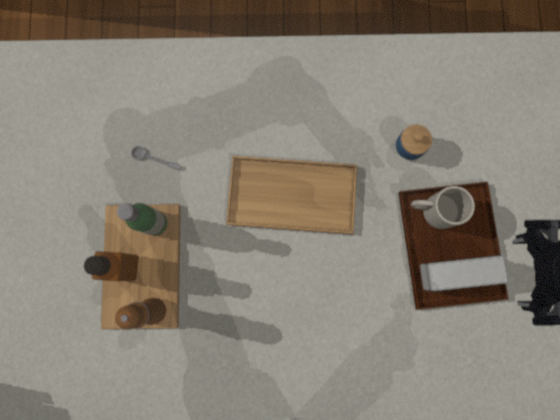

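The tin lies flat in the near half of the tea tray at (463,274), and the three still stand on the board. I'll bring the oil bottle back first.

```bash
python3 -m handwheel '[[0,[0.4,0.07,0],0],[0,[0.9,0.17,0],0],[0,[0.9,0.17,0],0],[0,[0.9,0.17,0],0],[0,[0.9,0.17,0],0],[0,[0.9,0.17,0],0],[0,[0.9,0.17,0],0],[0,[0.9,0.17,0],0],[0,[0.9,0.17,0],0],[0,[0.9,0.17,0],0]]' >/dev/null
python3 -m handwheel '[[0,[0.9,0.15,0],0],[0,[0.65,0.1,0],0],[0,[0.4,0.1,0],0],[0,[0.1,0,0],0],[0,[0,0,0],0],[0,[0,0,0],0]]' >/dev/null
python3 go.py 0.5218 0.29 0.171
```

```text
t 36.42 pos [0.527 0.288 0.271] yaw -0.1 q7 -0.47 F [ 0.4  0.1 -0.4] open 0.0855 g 0 tilt 0.001
shift units [ 0.03 -0.09  1.67] turn units -0.02
```

Run:
```python
from h import *
im,W,d=look('side')
X,Y,Z=W[...,0],W[...,1],W[...,2]
for n,(x,y,zt) in dict(mill=(.34,.29,.194),soy=(.43,.35,.184),oil=(.5218,.29,.204)).items():
    m=(Z>zt-.012)&(Z<zt+.006)&(abs(X-x)<.035)&(abs(Y-y)<.035)
    if m.sum()>20: print(n,m.sum(),cv2.minAreaRect(W[m][:,:2].astype(np.float32)*1000)[:2])
```

```text
mill 222 ((340.6116638183594, 290.70880126953125), (34.940162658691406, 34.56968688964844))
soy 274 ((430.1236572265625, 351.31292724609375), (32.72396469116211, 33.745262145996094))
oil 193 ((522.0560302734375, 292.1696472167969), (27.944171905517578, 28.91178321838379))
```

```bash
python3 -m handwheel '[[0,[0.05,-0.08,0.2],0],[0,[0,0,0.5],0],[0,[0,0,0.5],0],[0,[0,0,0.35],0],[0,[0,0,0.12],0],[0,[0,0,0],0],[0,[0,0,0],0]]' >/dev/null
python3 go.py 0.522 0.2915 0.171
python3 -m handwheel '[[255,[0,0,0],0],[255,[0,0,0],0],[255,[0,0,0],0],[255,[0,0,0],0],[255,[0,0,0],0],[255,[0,0,0],0]]' >/dev/null;python3 go.py
python3 -m handwheel '[[255,[0,0,-0.1],0],[255,[0,0,-0.2],0],[255,[0,0,-0.4],0],[255,[0,0,-0.5],0],[255,[0,0,-0.2],0],[255,[0,0,0],0]]' >/dev/null
python3 go.py 0.536 -0.0645 0.24
```

```text
t 37.35 pos [0.5224 0.2929 0.1716] yaw -0.0 q7 -0.46 F [ 0.8 -0.4 -0.4] open 0.0853 g 0 tilt 0.001
shift units [-0.02 -0.01  0.01] turn units -0.00
t 38.10 pos [0.5223 0.2929 0.1711] yaw -0.0 q7 -0.46 F [ 0.8 -0.8  5.2] open 0.0285 g 59 tilt 0.001
t 38.85 pos [0.5221 0.2928 0.2552] yaw 0.0 q7 -0.47 F [ 0.1 -0.5 -3. ] open 0.0284 g 60 tilt 0.001
shift units [-5.96  0.23  0.25] turn units 0.00
```

```bash
python3 -m handwheel '[[255,[-0.2,0,0],0],[255,[-0.4,0,0],0],[255,[-0.6,0,0],0],[255,[-0.7,0.05,0],0],[255,[-0.7,0.05,0],0],[255,[-0.7,0.05,0],0],[255,[-0.7,0.05,0],0],[255,[-0.7,0.02,0],0],[255,[-0.6,0,0],0],[255,[-0.4,0,0],0]]' >/dev/null
python3 -m handwheel '[[255,[-0.24,0,0],0],[255,[0,0,0.3],0],[255,[0,0,0.5],0],[255,[0,0,0.4],0],[255,[0,0,0.15],0],[255,[0,0,0],0],[255,[0,0,0],0]]' >/dev/null; python3 go.py 0.5355 -0.0635 0.162
```

```text
t 40.98 pos [ 0.5358 -0.0638  0.1746] yaw -0.0 q7 0.21 F [ 0.1  0.1 -3.3] open 0.0287 g 60 tilt 0.002
shift units [ 0.01 -0.    0.21] turn units -0.00
```

```bash
python3 -m handwheel '[[255,[0,0,0.1],0],[255,[0,0,0.06],0],[255,[0,0,0.04],0],[255,[0,0,0.02],0],[255,[0,0,0],0]]' >/dev/null; python3 go.py 0.5355 -0.0635 0.162
```

```text
t 41.60 pos [ 0.5356 -0.0637  0.162 ] yaw -0.0 q7 0.21 F [-3.1  1.3 10.2] open 0.0285 g 61 tilt 0.002
shift units [ 0. -0.  0.] turn units -0.00
```

```bash
python3 -m handwheel '[[0,[0,0,0],0],[0,[0,0,0],0],[0,[0,0,0],0],[0,[0,0,0],0],[0,[0,0,-0.3],0],[0,[0,0,-0.5],0],[0,[0,0,-0.5],0],[0,[0,0,-0.4],0],[0,[0,0,0],0]]' >/dev/null
python3 -m handwheel '[[0,[0.3,-0.05,0],0],[0,[0.6,-0.15,0],0],[0,[0.8,-0.2,0],0],[0,[0.8,-0.2,0],0],[0,[0.8,-0.2,0],0],[0,[0.8,-0.2,0],0],[0,[0.8,-0.2,0],0],[0,[0.8,-0.2,0],0],[0,[0.6,-0.2,0],0],[0,[0.4,-0.1,0],0]]' >/dev/null
python3 -m handwheel '[[0,[0.2,-0.05,0],0],[0,[0,0,0],0],[0,[0,0,0],0]]' >/dev/null
python3 go.py 0.430 0.351 0.149
```

```text
t 44.35 pos [0.4306 0.349  0.2622] yaw -0.1 q7 -0.68 F [ 0.7 -0.2 -0. ] open 0.0852 g 0 tilt 0.001
shift units [ 0.03 -0.01  1.89] turn units -0.02
```

```bash
python3 -m handwheel '[[0,[0.03,-0.01,0.3],0],[0,[0,0,0.5],0],[0,[0,0,0.5],0],[0,[0,0,0.4],0],[0,[0,0,0.19],0],[0,[0,0,0],0],[0,[0,0,0],0]]' >/dev/null
python3 go.py 0.430 0.351 0.149
python3 -m handwheel '[[255,[0,0,0],0],[255,[0,0,0],0],[255,[0,0,0],0],[255,[0,0,0],0],[255,[0,0,0],0],[255,[0,0,0],0]]' >/dev/null;python3 go.py
python3 -m handwheel '[[255,[0,0,-0.1],0],[255,[0,0,-0.2],0],[255,[0,0,-0.4],0],[255,[0,0,-0.5],0],[255,[0,0,-0.2],0],[255,[0,0,0],0]]' >/dev/null
python3 go.py 0.5423 0.001 0.22
```

```text
t 45.23 pos [0.4303 0.3522 0.1501] yaw -0.0 q7 -0.67 F [0.5 0.3 0.8] open 0.0855 g 0 tilt 0.002
shift units [-0.02 -0.    0.02] turn units -0.01
t 45.98 pos [0.4301 0.3523 0.1496] yaw -0.0 q7 -0.67 F [ 0.2 -0.8  5.3] open 0.0327 g 60 tilt 0.001
t 46.73 pos [0.4297 0.3522 0.2336] yaw 0.0 q7 -0.68 F [-0.7  0.2 -3.3] open 0.0321 g 60 tilt 0.001
shift units [-5.85  1.88  0.22] turn units 0.00
```

```bash
python3 -m handwheel '[[255,[-0.2,0.05,0],0],[255,[-0.4,0.13,0],0],[255,[-0.6,0.2,0],0],[255,[-0.7,0.22,0],0],[255,[-0.7,0.22,0],0],[255,[-0.7,0.22,0],0],[255,[-0.7,0.22,0],0],[255,[-0.7,0.22,0],0],[255,[-0.6,0.2,0],0],[255,[-0.4,0.13,0],0]]' >/dev/null
python3 -m handwheel '[[255,[-0.13,0.07,0],0],[255,[0,0,0.3],0],[255,[0,0,0.5],0],[255,[0,0,0.4],0],[255,[0,0,0.15],0],[255,[0,0,0],0],[255,[0,0,0],0]]' >/dev/null; python3 go.py 0.5425 0.002 0.1405
```

```text
t 48.85 pos [0.543  0.0025 0.1529] yaw 0.0 q7 0.07 F [-0.4  0.  -3.5] open 0.0328 g 60 tilt 0.001
shift units [-0.01 -0.01  0.21] turn units 0.00
```

```bash
python3 -m handwheel '[[255,[-0.01,0,0.1],0],[255,[0,0,0.06],0],[255,[0,0,0.04],0],[255,[0,0,0.02],0],[255,[0,0,0],0]]' >/dev/null; python3 go.py 0.5425 0.002 0.1405
```

```text
t 49.48 pos [0.5429 0.0016 0.1404] yaw -0.0 q7 0.08 F [-2.3 -0.1 11.3] open 0.0323 g 62 tilt 0.002
shift units [ 0.01 -0.01 -0.  ] turn units -0.00
```

Soy has touched down. I'll release it and fetch the mill at (0.3403, 0.2905).

```bash
python3 -m handwheel '[[0,[0,0,0],0],[0,[0,0,0],0],[0,[0,0,0],0],[0,[0,0,0],0],[0,[0,0,-0.3],0],[0,[0,0,-0.5],0],[0,[0,0,-0.5],0],[0,[0,0,-0.4],0],[0,[0,0,0],0]]' >/dev/null
python3 -m handwheel '[[0,[0.3,-0.2,0],0],[0,[0.6,-0.4,0],0],[0,[0.7,-0.5,0],0],[0,[0.7,-0.5,0],0],[0,[0.7,-0.5,0],0],[0,[0.7,-0.5,0],0],[0,[0.6,-0.4,0],0],[0,[0.4,-0.28,0],0],[0,[0.11,-0.1,0],0],[0,[0,0,0],0]]' >/dev/null
python3 go.py 0.3403 0.2905 0.148
```

```text
t 51.85 pos [0.3395 0.2898 0.2403] yaw 0.0 q7 -0.74 F [-0.1 -0.7 -0. ] open 0.0858 g 0 tilt 0.001
shift units [0.01 0.01 1.54] turn units 0.00
```

```bash
python3 -m handwheel '[[0,[0,0.01,0.3],0],[0,[0,0,0.5],0],[0,[0,0,0.4],0],[0,[0,0,0.25],0],[0,[0,0,0.07],0],[0,[0,0,0],0],[0,[0,0,0],0]]' >/dev/null
python3 go.py 0.3403 0.2905 0.148
python3 -m handwheel '[[255,[0,0,0],0],[255,[0,0,0],0],[255,[0,0,0],0],[255,[0,0,0],0],[255,[0,0,0],0],[255,[0,0,0],0]]' >/dev/null;python3 go.py
python3 -m handwheel '[[255,[0,0,-0.1],0],[255,[0,0,-0.2],0],[255,[0,0,-0.4],0],[255,[0,0,-0.5],0],[255,[0,0,-0.2],0],[255,[0,0,0],0]]' >/dev/null
python3 go.py 0.548 0.0705 0.22
```

```text
t 52.73 pos [0.3408 0.2902 0.1503] yaw -0.0 q7 -0.73 F [ 0.6  0.1 -0.2] open 0.0852 g 0 tilt 0.001
shift units [ 0.   -0.01  0.04] turn units -0.01
t 53.48 pos [0.3404 0.2905 0.1503] yaw 0.0 q7 -0.73 F [-0.5 -0.6  6.6] open 0.0398 g 60 tilt 0.001
t 54.23 pos [0.3404 0.2905 0.2342] yaw 0.0 q7 -0.74 F [-0.4  0.2 -2.5] open 0.0400 g 61 tilt 0.002
shift units [-3.67  3.46  0.24] turn units 0.00
```

```bash
python3 -m handwheel '[[255,[-0.1,0.1,0],0],[255,[-0.3,0.3,0],0],[255,[-0.5,0.45,0],0],[255,[-0.5,0.5,0],0],[255,[-0.5,0.5,0],0],[255,[-0.5,0.5,0],0],[255,[-0.5,0.45,0],0],[255,[-0.4,0.38,0],0],[255,[-0.26,0.18,0],0],[255,[-0.1,0.1,0],0]]' >/dev/null
python3 -m handwheel '[[255,[0,0,0.3],0],[255,[0,0,0.5],0],[255,[0,0,0.4],0],[255,[0,0,0.15],0],[255,[0,0,0],0],[255,[0,0,0],0]]' >/dev/null; python3 go.py 0.548 0.0705 0.1413
```

```text
t 56.23 pos [0.5483 0.071  0.1536] yaw 0.0 q7 -0.07 F [ 0.6  0.2 -2.7] open 0.0402 g 61 tilt 0.002
shift units [-0.01 -0.01  0.21] turn units 0.00
```

```bash
python3 -m handwheel '[[255,[-0.01,0,0.1],0],[255,[0,0,0.06],0],[255,[0,0,0.04],0],[255,[0,0,0.01],0],[255,[0,0,0],0]]' >/dev/null; python3 go.py 0.548 0.0705 0.1413
```

```text
t 56.85 pos [0.548  0.0701 0.1413] yaw -0.0 q7 -0.06 F [-2.7 -0.3  9.2] open 0.0404 g 62 tilt 0.001
shift units [ 0.01  0.   -0.  ] turn units -0.00
```

```bash
python3 -m handwheel '[[0,[0,0,0],0],[0,[0,0,0],0],[0,[0,0,0],0],[0,[0,0,0],0],[0,[0,0,-0.3],0],[0,[0,0,-0.5],0],[0,[0,0,-0.5],0],[0,[0,0,-0.5],0],[0,[0,0,-0.3],0],[0,[0,0,0],0]]' >/dev/null
python3 -m handwheel '[[0,[0.3,-0.1,0],0],[0,[0.7,-0.2,0],0],[0,[0.8,-0.2,0],0],[0,[0.8,-0.2,0],0],[0,[0.8,-0.2,0],0],[0,[0.6,-0.1,0],0],[0,[0.3,0,0],0],[0,[0,0,0],0],[0,[0,0,0],0]]' >/dev/null
python3 go.py
python3 - <<'E'
from h import *
im,W,d=look('top','t4.png')
X,Y,Z=W[...,0],W[...,1],W[...,2]
for n,(x,y,zt) in dict(mill=(.5475,.070,.176),soy=(.5425,.0015,.172),oil=(.535,-.064,.190)).items():
    m=(Z>zt-.008)&(Z<zt+.012)&(abs(X-x)<.03)&(abs(Y-y)<.03)
    if m.sum()>20: print(n,m.sum(),cv2.minAreaRect(W[m][:,:2].astype(np.float32)*1000)[:2],np.median(W[m][:,2]))
E
```

```text
t 59.23 pos [0.4884 0.3262 0.2658] yaw -0.1 q7 -0.58 F [ 0.4 -0.1 -0.5] open 0.0855 g 0 tilt 0.001
mill 391 ((546.4917602539062, 69.01647186279297), (39.81731033325195, 38.54563522338867)) 0.1762842179498831
soy 281 ((541.2799072265625, 0.19806671142578125), (32.89617919921875, 32.043025970458984)) 0.1744322527366652
oil 235 ((534.7348022460938, -64.88615417480469), (28.453161239624023, 29.289709091186523)) 0.19410484461785332
```

View pics/t4.png

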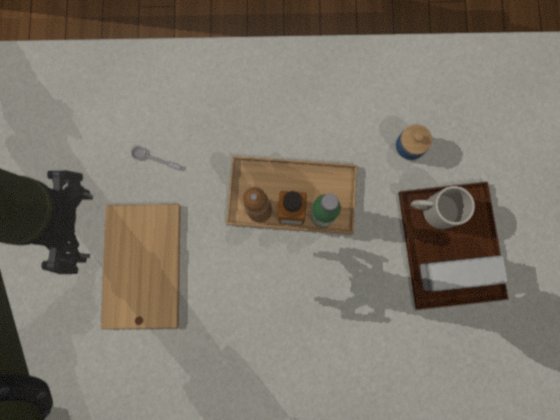

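The mill (256,200), soy (292,205) and oil (328,207) are back within about 1–2 mm of where they started. The tin lies flat in the tea tray at (463,274), and the arm is clear of everything.

```bash
python3 -c "
from station import manip
print(manip.job_done())"
```

```text
the job is handed in; nothing more can be done
None
```

The job is handed in: the tin lies flat in the near half of the tea tray, and the soy bottle, oil bottle and pepper mill are back within about 2 mm of their starting spots; the clock read about 59 s and no verdict was returned.

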